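Heft three tins and load the flow lanes

ROBOT

A 6-joint arm with a two-finger parallel gripper is mounted at the origin on a cart in front of the work surface, level with it; the furniture and walls round the work are solid. World frame = base frame: x ahead of the robot, y to its left, z up, the work surface at z = 0. Lengths are in m, angles in rad, forces in N, time in s.
With the tool pointing down it reaches from about 0.35 to 0.775 m from the base axis. Payload 5.5 kg.
Tool frame: the origin (TCP) lies between the finger pads; the fingertips stand 22 mm ahead of it and the grasp point (between the pads) lies 3 mm ahead of it; z points along the fingers, y is the line along which they close (so a half turn about z gives the same grasp; the last joint's range is limited). The gripper opens to 85 mm and grips with 20 to 120 N. Pads are 22 mm wide; open, the fingers measure 114 mm over their backs; the gripper's body (76 mm by 85 mm) begins 54 mm behind the grasp point. The pads swing forward as they close: fully open they stand 13 mm farther back than shut.
Start: joints at [1.19, 0.313, 0.046, 1.304, 0, 1.431], TCP at [0.137, 0.558, 0.232] pointing down, gripper open.
Joint ranges: [-2.76, 2.76], [-0.86, 1.69], [-1.03, 1.26], [-2.2, 2.34], [-1.47, 1.5], [-3.14, 3.14]. Speed limits (rad/s): [2.57, 2.57, 3.14, 3.14, 3.14, 3.14].

INTERFACE

Orientations are given as a unit quaternion [w, x, y, z].
In Python, from workcell import env gives the robot as it stands.
- The arm moves only by the shell command python3 nudge.py 'ROWS' [OPENING] [FORCE]. ROWS is a JSON list of rows, 1 to 8 of them, each written [[dx, dy, dz], [rx, ry, rz]]: dx, dy, dz in units of 25 mm, then a rotation vector rx, ry, rz in units of 0.25 rad; each row is the pose to reach, as a shift and turn from the pose commanded when the command began, along the tool's axes at that moment; what a row does not reach only later rows make up. A row lasts 1/8 s, in which the tool goes at most 0.0625 m and 0.188 rad, less where a joint would pass 70% of its speed; a pose out of reach is approached as far as the arm can. OPENING is the finger opening in m, set as the command begins (- or left out keeps the last). The fingers move at their own pace and stop on an object; FORCE is the grip in N (left out, the last holds). Time passes only in rows, so rows that do not move let the fingers close. It prints the time, the measured TCP pose, the force, the opening and the grip force at its end. Input that does not fit is refused with a message, and nothing moves.
- env.get_state(): the state, without advancing time (a new reading comes with each control period).
- env.read_camera(name): name is "scene" or "top" or "wrist"; returns a dict with "image" (420x560x3 uint8, red, green, blue), "K" (3x3 intrinsics, pixels), "R" (3x3) and "t" (3): a world point X has camera coordinates R X + t. Camera axes: x right, y down, z forward; pixel columns grow to the right and rows downward; lengths in m; the calibration is good to about 2 mm. A picture is of the moment at which its call begins. There is no depth.
- env.hand_in(): hands the job in; it is judged then, once.
The state is a dict: "clock": time; "joint_pos": joint angles; "qvel": joint speeds; "tau": joint torques, N m; "tcp_pos": TCP position; "orientation": TCP orientation; "wrist_force": force on the tool from outside, world axes, zero at the start; "ft_torque": the same for the moment, N m; "finger_gap": finger opening in m; "grip_force": force on a finger pad.
Only numpy, scipy, OpenCV 4.12 (cv2) and the standard library are available. Lean on these libraries where they do the work, as an engineer would, in place of code of your own. Each camera call takes 0.05 s, during which the arm holds its last target. There are 200 camera calls.

TASK

Three closed tins that look alike stand in front of the two gravity lanes; by its weight find the one still full of shot. Load the full tin at the high end of the supply lane and both empties at the high end of the return lane, so that each slides down until it rests against the stop or the tin before it. Keep the tins upright and leave the other things on the bench as they are.

Things in the scene. Friction and masses are not known exactly. Their poses are not given: they have to be found in the camera images.
- tin_a: small round tin with slip-on lid, 50 mm across and 28 mm high, closed, standing lid up on the bench; the three tins look alike. One, full of steel shot, weighs 0.27 to 0.33 kg; the two empties 0.05 to 0.07 kg each. Origin: centre of the underside, z up
- tin_b: small round tin with slip-on lid, 50 mm across and 28 mm high, closed, standing lid up on the bench; the three tins look alike. One, full of steel shot, weighs 0.27 to 0.33 kg; the two empties 0.05 to 0.07 kg each. Origin: centre of the underside, z up
- tin_c: small round tin with slip-on lid, 50 mm across and 28 mm high, closed, standing lid up on the bench; the three tins look alike. One, full of steel shot, weighs 0.27 to 0.33 kg; the two empties 0.05 to 0.07 kg each. Origin: centre of the underside, z up
- supply_lane: supply lane, for the full tin: sheet-metal gravity lane on a fixed stand, 220 x 67 x 105 mm, sloping down 14 degrees (0.244 rad) along its own -x: stop at the -x end, open loading end at +x. Origin: centre of the stand's foot on the bench, z up. From the robot it falls to the right, away from the motor. The lanes stand side by side, 77 mm apart; either may be the nearer
- return_lane: return lane, for the empties: sheet-metal gravity lane on a fixed stand, 220 x 67 x 105 mm, sloping down 14 degrees (0.244 rad) along its own -x: stop at the -x end, open loading end at +x. Origin: centre of the stand's foot on the bench, z up. Same make as the supply lane, turned round: from the robot it falls to the left, towards the motor
- supply_lane_stop (a point): on the supply lane's slippery floor, mid-width, at the face of its 12 mm high stop; level axes of supply_lane. A tin at the stop has its origin 23 mm along +x, 6 mm up. Walls here are 54 mm apart, 33 mm high, with 8 mm lips turned in over the tins, 32 mm above the floor, so tins can only enter from the high end
- supply_lane_load (a point): on the supply lane's floor, mid-width, 36 mm down the slope from its 8 mm back edge: where the middle of a tin's underside belongs when set down. The top 72 mm of the lane is open above, its side guides 8 mm high and flared to 62 mm apart. A tin let go flat on the floor here slides down under the lips by itself. Level axes of supply_lane
- return_lane_stop (a point): the same stop point of the return lane, built alike; level axes of return_lane. The first tin comes to rest with its origin 23 mm along +x from here, the second 71 mm
- return_lane_load (a point): the same loading point of the return lane, built alike; level axes of return_lane
- tin_round: bystander: a wider round tin, 66 mm across and 36 mm high, beyond the left ends of the lanes; origin at the centre of its underside
- brush_wheel: bystander: bristle polishing wheel, 70 mm across, 17 mm high, lying behind the nose of the motor; origin at the centre of its underside

How it is judged:
At the end, for the whole second after the job is handed in: The full tin lies flat in the supply lane against its stop (within 6 mm); both empties lie flat in the return lane, one at the stop, the other touching it (within 8 mm in all); all are released and at rest. Full or empty is judged by each tin's weight on its lane (over or under 1.5 N) (((x of tin_a in the frame of supply_lane_stop between 0.016 and 0.03 m and y of tin_a in the frame of supply_lane_stop between -0.006 and 0.006 m and z of tin_a in the frame of supply_lane_stop between -0.003 and 0.032 m and contact force between tin_a and supply_lane above 1.5 N) or (x of tin_a in the frame of return_lane_stop between 0.016 and 0.08 m and y of tin_a in the frame of return_lane_stop between -0.006 and 0.006 m and z of tin_a in the frame of return_lane_stop between -0.003 and 0.032 m and contact force between tin_a and return_lane below 1.5 N)) and ((x of tin_b in the frame of supply_lane_stop between 0.016 and 0.03 m and y of tin_b in the frame of supply_lane_stop between -0.006 and 0.006 m and z of tin_b in the frame of supply_lane_stop between -0.003 and 0.032 m and contact force between tin_b and supply_lane above 1.5 N) or (x of tin_b in the frame of return_lane_stop between 0.016 and 0.08 m and y of tin_b in the frame of return_lane_stop between -0.006 and 0.006 m and z of tin_b in the frame of return_lane_stop between -0.003 and 0.032 m and contact force between tin_b and return_lane below 1.5 N)) and ((x of tin_c in the frame of supply_lane_stop between 0.016 and 0.03 m and y of tin_c in the frame of supply_lane_stop between -0.006 and 0.006 m and z of tin_c in the frame of supply_lane_stop between -0.003 and 0.032 m and contact force between tin_c and supply_lane above 1.5 N) or (x of tin_c in the frame of return_lane_stop between 0.016 and 0.08 m and y of tin_c in the frame of return_lane_stop between -0.006 and 0.006 m and z of tin_c in the frame of return_lane_stop between -0.003 and 0.032 m and contact force between tin_c and return_lane below 1.5 N)) and angle between each of tin_a, tin_b, tin_c's own z axis and vertical below 0.32 rad and linear speed of each of tin_a, tin_b, tin_c below 0.02 m/s and contact force between each of tin_a, tin_b, tin_c and the fingers below 0.2 N).
It fails at once if a tin is tipped more than 45 degrees (angle between any of tin_a, tin_b, tin_c's own z axis and vertical above 0.79 rad).
It fails at once if another thing on the bench is shifted by more than 25 mm (distance of any of tin_round, brush_wheel from where it was at the start of the episode above 0.025 m).
It also fails if it takes over 58 s, if anything falls off the work surface, if the arm or the gripper's body presses on something with over 40 N, if the wrist force passes 120 N, or if a joint passes its speed limit or range.

## Working session

There is one attempt and no reset: what is moved stays moved. The work goes in short steps, Python scripts to look and compute and a shell command to move; the robot and the scene stay as the last step left them, time stands still between calls to the robot, and variables do not carry over. Pictures are saved under pics/ and viewed, at most 10 in all, crops included, and the job is handed in when it is done.

```bash
ls; mkdir -p pics; python3 - <<'E'
from workcell import env
import cv2,pickle
d={}
for n in("scene","top","wrist"):
    c=env.read_camera(n);d[n]=c;cv2.imwrite(f"pics/{n}0.png",c["image"][:,:,::-1])
    print(n,c["K"].tolist(),c["R"].round(3).tolist(),c["t"].round(3).tolist())
pickle.dump(d,open("cams0.pkl","wb"))
print(env.get_state())
E
```

```text
nudge.py
pics
workcell.py
scene [[491.6711452629244, 0.0, 287.76886682936083], [0.0, 491.6711452629244, 211.87546094903263], [0.0, 0.0, 1.0]] [[0.816, -0.578, 0.02], [-0.388, -0.573, -0.722], [0.429, 0.581, -0.692]] [-0.599, 0.066, 1.236]
top [[383.99143616635365, 0.0, 279.4097767112347], [0.0, 383.99143616635365, 209.64571612516264], [0.0, 0.0, 1.0]] [[0.014, -1.0, -0.011], [-0.98, -0.011, -0.197], [0.197, 0.013, -0.98]] [-0.288, 0.518, 0.915]
wrist [[321.80315424663075, 0.0, 277.665417906732], [0.0, 321.80315424663075, 208.80668413058768], [0.0, 0.0, 1.0]] [[0.238, 0.971, -0.002], [0.938, -0.229, 0.259], [0.251, -0.063, -0.966]] [-0.574, -0.033, 0.378]
{'clock': 0.15, 'joint_pos': array([1.19039579e+00, 3.13799143e-01, 4.52537730e-02, 1.30362687e+00,
       4.31848615e-05, 1.43118225e+00]), 'qvel': array([-0.00028474, -0.00128905,  0.00492639, -0.00086587,  0.00057753,
        0.00109022]), 'tau': array([ 2.16324042e-03, -4.81065094e+01,  2.98815626e+01,  1.38974749e-02,
       -1.09332384e-04,  3.14497974e-06]), 'tcp_pos': array([0.13697838, 0.55804958, 0.23103575]), 'orientation': array([-1.97731780e-04,  1.20102585e-01,  9.92761248e-01, -6.59281925e-04]), 'wrist_force': array([-0.67041155,  1.25802047, -0.22308932]), 'ft_torque': array([ 0.02821255, -0.05527959,  0.01579417]), 'grip_force': 0.0, 'finger_gap': 0.08520488150513285}
```
View pics/scene0.png

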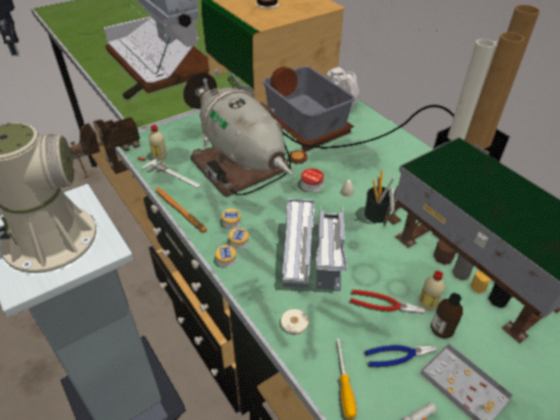

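View pics/top0.png

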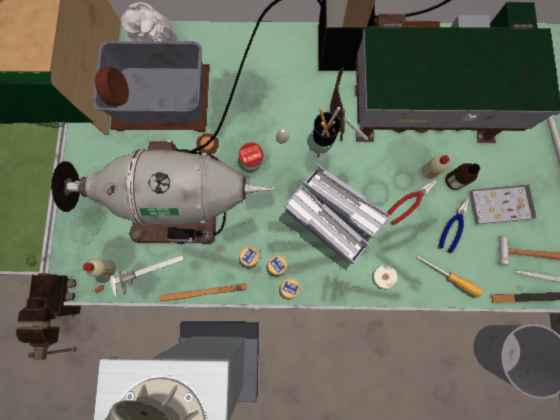

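Scene view: tins near (231,216), (238,237), (226,255), and lanes at (298,242) and (331,250). Top view: tins near (249,257), (277,266), (289,289), and lanes around (338,215). I'll enlarge both.

```bash
cat > h.py <<'E'
import numpy as np,cv2
def P(c): return c["K"]@np.c_[c["R"],c["t"]]
def tri(c1,p1,c2,p2):
    X=cv2.triangulatePoints(P(c1),P(c2),np.float64(p1).reshape(2,1),np.float64(p2).reshape(2,1))
    return (X[:3]/X[3]).ravel()
def atz(c,p,z):
    o=-c["R"].T@c["t"]; d=c["R"].T@np.linalg.inv(c["K"])@np.r_[p,1.]
    return o+d*(z-o[2])/d[2]
def proj(c,X):
    q=P(c)@np.r_[X,1.]; return q[:2]/q[2]
def crop(im,u0,v0,u1,v1,s,fn):
    a=cv2.resize(im[v0:v1,u0:u1,::-1],None,fx=s,fy=s,interpolation=cv2.INTER_CUBIC)
    for u in range(-(-u0//10)*10,u1,10):
        cv2.line(a,((u-u0)*s,0),((u-u0)*s,5 if u%50 else 14),(0,0,255),1)
        if u%20==0: cv2.putText(a,str(u),((u-u0)*s,24),0,.35,(0,0,255),1)
    for v in range(-(-v0//10)*10,v1,10):
        cv2.line(a,(0,(v-v0)*s),(5,(v-v0)*s),(0,0,255),1)
        if v%20==0: cv2.putText(a,str(v),(8,(v-v0)*s+4),0,.35,(0,0,255),1)
    cv2.imwrite(fn,a)
E
python3 - <<'E'
import pickle;from h import *
d=pickle.load(open("cams0.pkl","rb"))
crop(d["top"]["image"],235,160,395,305,5-1,"pics/topc.png") if 0 else crop(d["top"]["image"],235,162,393,304,4,"pics/topc.png")
crop(d["scene"]["image"],210,190,360,300,5,"pics/scenec.png")
E
```

View pics/topc.png

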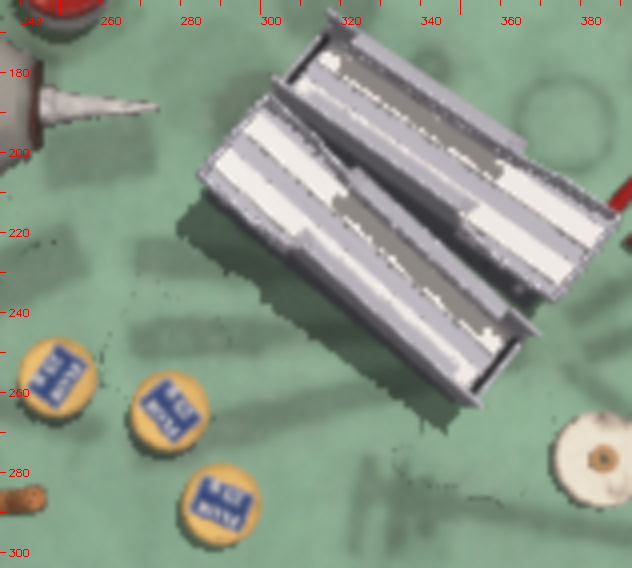

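View pics/scenec.png

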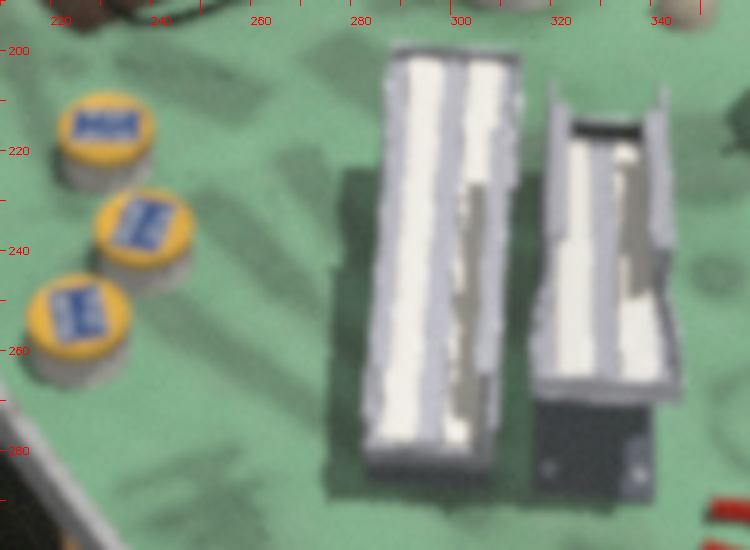

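Top crop: lids at (249.5,256.8), (277.3,265.3), (290,288.5). The near lane is high at the left, so it is the supply lane. The far lane is high at the right, so it is the return lane. Scene crop: lids at (231,215.6), (238.8,235.4), (225.8,253.4). Next I triangulate.

```bash
python3 - <<'E'
import pickle;from h import *
d=pickle.load(open("cams0.pkl","rb"));T,S=d["top"],d["scene"]
for n,p,q in [("A",(249.5,256.75),(231,215.6)),("B",(277.25,265.25),(238.8,235.4)),("C",(290,288.5),(225.8,253.4)),
("supBackNear",(285,206.5),(288,199)),("supBackFar",(302,186.5),(314.2,200.6)),("supStopNear",(355,263.25),(283,282)),("supStopFar",(370,245.25),(308,283)),
("retBackNear",(374,237),(317,267.6)),("retBackFar",(390,217.5),(346,269))]:
    X=tri(T,p,S,q); print(n,X.round(4),(proj(T,X)-p).round(1),(proj(S,X)-q).round(1))
for p in [(249.5,256.75),(277.25,265.25),(290,288.5)]:print(atz(T,p,.028).round(4))
for p in [(231,215.6),(238.8,235.4),(225.8,253.4)]:print(atz(S,p,.028).round(4))
E
```

```text
A [ 0.4058 -0.2078  0.0243] [ 0.1 -0.3] [-0.2  0. ]
B [ 0.3861 -0.2783  0.023 ] [ 0.3 -0.5] [-0.4  0. ]
C [ 0.3296 -0.3109  0.0222] [ 0.3 -0.6] [-0.5  0. ]
supBackNear [ 0.5226 -0.2958  0.0891] [ 0.2 -0.3] [-0.2  0. ]
supBackFar [ 0.5733 -0.3368  0.0888] [ 0.2 -0.4] [-0.3  0.1]
supStopNear [ 0.3895 -0.4692  0.036 ] [-0.4  0.8] [ 0.6 -0.1]
supStopFar [ 0.4328 -0.5061  0.0403] [-0.6  1.3] [ 1.  -0.2]
retBackNear [ 0.4509 -0.5082  0.083 ] [-0.1  0.1] [ 0.1 -0. ]
retBackFar [ 0.4991 -0.5482  0.085 ] [ 0.1 -0.2] [-0.2  0. ]
[ 0.4048 -0.2077  0.028 ]
[ 0.3845 -0.2777  0.028 ]
[ 0.328 -0.31   0.028]
[ 0.4045 -0.2114  0.028 ]
[ 0.3846 -0.2828  0.028 ]
[ 0.3283 -0.316   0.028 ]
```

```bash
python3 - <<'E'
import pickle;from h import *
d=pickle.load(open("cams0.pkl","rb"));T,S,W=d["top"],d["scene"],d["wrist"]
X=tri(T,(273.5,188.8),S,(290,173));print("nose",X.round(3),proj(T,X),proj(S,X))
from workcell import env
s=env.get_state();from scipy.spatial.transform import Rotation as Q
q=s["orientation"];R=Q.from_quat(q[[1,2,3,0]]).as_matrix()
o=-W["R"].T@W["t"];print("cam in tool",R.T@(o-s["tcp_pos"]),(R.T@W["R"].T).round(3))
for y in(-.0425,.0425):
  for z in(0,.01,.022): print(y,z,proj(W,s["tcp_pos"]+R@[0,y,z]).round(0))
E
```

```text
nose [ 0.55  -0.267  0.142] [273.03692253 189.73560167] [290.57267717 172.8552154 ]
cam in tool [ 0.06628782 -0.00033559 -0.14180343] [[ 0.    -0.966 -0.259]
 [ 1.     0.001 -0.   ]
 [ 0.    -0.259  0.966]]
-0.0425 0 [190. 266.]
-0.0425 0.01 [195. 257.]
-0.0425 0.022 [200. 248.]
0.0425 0 [367. 266.]
0.0425 0.01 [362. 257.]
0.0425 0.022 [356. 249.]
```

View pics/wrist0.png

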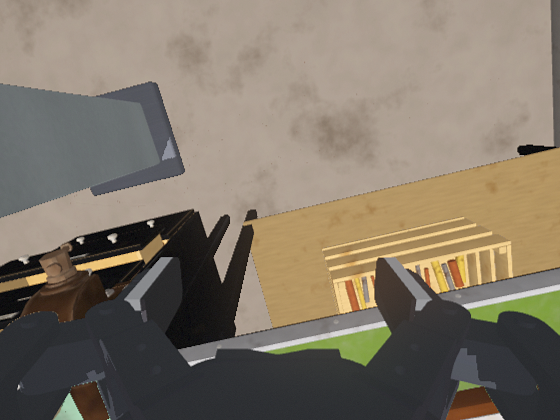

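The wrist view shows the open fingers, with pads at about (155,290) and (403,280). The nose point triangulates to (0.55,-0.267,0.142), clear of the planned load pose. The measured lane axis is at about 51° (back edge widths 63–65 mm, lane spacing 77 mm, tins 22–24 mm high against 28), so I can move.

```bash
cat > go.py <<'E'
# usage: go.py x y z tilt -> shift and turn in tool axes from present pose (yaw: tool x along lanes, 51 deg)
import sys,numpy as np
from workcell import env
from scipy.spatial.transform import Rotation as Q
x,y,z,t=map(float,sys.argv[1:5]);yaw=float(sys.argv[5]) if len(sys.argv)>5 else np.deg2rad(50.8)
s=env.get_state();q=s["orientation"];R=Q.from_quat(q[[1,2,3,0]])
T=Q.from_euler("z",yaw)*Q.from_euler("x",np.pi)*Q.from_euler("y",t)
print("d",R.inv().apply(np.array([x,y,z])-s["tcp_pos"]).round(4),"rot",(R.inv()*T).as_rotvec().round(4),"tcp",s["tcp_pos"].round(4),"F",s["wrist_force"].round(2),"t",s["clock"],s["finger_gap"].round(4))
E
python3 go.py .37 .2 .25 0 1.7; python3 go.py .4047 -.2095 .13 0
```

```text
Traceback (most recent call last):
  File "go.py", line 8, in <module>
    print("d",R.inv().apply(np.array([x,y,z])-s["tcp_pos"]).round(4),"rot",(R.inv()*T).as_rotvec().round(4),"tcp",s["tcp_pos"].round(4),"F",s["wrist_force"].round(2),"t",s["clock"],s["finger_gap"].round(4))
                                                                                                                                                                                     ^^^^^^^^^^^^^^^^^^^^^
AttributeError: 'float' object has no attribute 'round'
Traceback (most recent call last):
  File "go.py", line 8, in <module>
    print("d",R.inv().apply(np.array([x,y,z])-s["tcp_pos"]).round(4),"rot",(R.inv()*T).as_rotvec().round(4),"tcp",s["tcp_pos"].round(4),"F",s["wrist_force"].round(2),"t",s["clock"],s["finger_gap"].round(4))
                                                                                                                                                                                     ^^^^^^^^^^^^^^^^^^^^^
AttributeError: 'float' object has no attribute 'round'
```

```bash
sed -i 's/s\["finger_gap"\].round(4)/round(s["finger_gap"],4)/' go.py
python3 go.py .37 .2 .25 0 1.7; python3 go.py .4047 -.2095 .13 0
```

```text
d [-0.3117 -0.2922 -0.0186] rot [-1.3000e-03  6.0000e-04  1.2008e+00] tcp [0.137 0.558 0.231] F [-0.67  1.26 -0.22] t 0.15 0.0852
d [-0.4431 -0.6814  0.1019] rot [-1.1000e-03  1.2000e-03  2.0142e+00] tcp [0.137 0.558 0.231] F [-0.67  1.26 -0.22] t 0.15 0.0852
```

The rows are not in the units I measure in: shifts go in units of 25 mm and turns go in units of 0.25 rad. I convert before sending: -0.312 m is -12.48, -0.292 m is -11.68, 1.2 rad is 4.8.

```bash
python3 nudge.py '[[[-2,-1.6,-0.72],[0,0,0.72]],[[-4,-3.2,-0.72],[0,0,1.44]],[[-5.8,-4.8,-0.72],[0,0,2.16]],[[-7.6,-6.4,-0.72],[0,0,2.88]],[[-9.4,-8,-0.72],[0,0,3.6]],[[-11,-9.8,-0.72],[0,0,4.2]],[[-12.48,-11.68,-0.72],[0,0,4.8]],[[-12.48,-11.68,-0.72],[0,0,4.8]]]' 0.068
python3 go.py .38 -.02 .2 0 ; python3 go.py .4047 -.2095 .13 0
```

```text
clock: 1.15
tcp_pos: [0.372, 0.197, 0.2495]
orientation: [0.0, 0.663, 0.749, -0.0]
wrist_force: [-0.3, 1.3, -0.0]
finger_gap: 0.068
grip_force: 0.0
d [-0.2163 -0.0183  0.0497] rot [2.000e-04 5.000e-04 8.055e-01] tcp [0.372  0.197  0.2495] F [-0.26  1.29 -0.01] t 1.15 0.068
d [-0.4074 -0.0167  0.1198] rot [2.000e-04 5.000e-04 8.055e-01] tcp [0.372  0.197  0.2495] F [-0.26  1.29 -0.01] t 1.15 0.068
```

Scaled: -0.407 m is -16.28, -0.35 m is -14, 0.805 rad is 3.22.

```bash
python3 nudge.py '[[[-2.4,-0.2,0.4],[0,0,0.68]],[[-4.8,-0.4,0.8],[0,0,1.36]],[[-7.2,-0.6,1.2],[0,0,2]],[[-9.6,-0.72,2],[0,0,2.6]],[[-11.8,-0.68,3],[0,0,3.22]],[[-14,-0.68,4],[0,0,3.22]],[[-16.28,-0.68,4.8],[0,0,3.22]],[[-16.28,-0.68,4.8],[0,0,3.22]]]'
python3 - <<'E'
from workcell import env
from h import *;import pickle
c=env.read_camera("wrist");pickle.dump(c,open("w1.pkl","wb"));crop(c["image"],0,0,560,420,1,"pics/w1.png")
E
python3 go.py .4047 -.2095 .06 0
```

```text
clock: 2.15
tcp_pos: [0.4066, -0.2073, 0.1279]
orientation: [-0.001, 0.902, 0.432, -0.0]
wrist_force: [0.6, 0.3, -0.1]
finger_gap: 0.0678
grip_force: 0.0
d [-0.0041  0.0016  0.0686] rot [-0.0027 -0.0004  0.0078] tcp [ 0.4061 -0.2054  0.1286] F [ 0.15 -0.03  0.59] t 2.2 0.0678
```

View pics/w1.png

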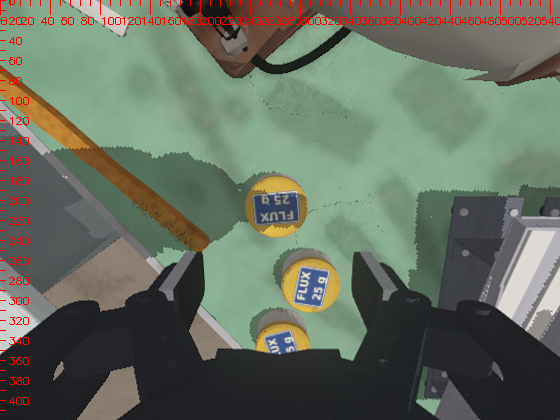

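Lids in the wrist view: A (276.5,205), B (310,284).

```bash
python3 - <<'E'
from h import *;import pickle
c=pickle.load(open("w1.pkl","rb"));d=pickle.load(open("cams0.pkl","rb"))
for p,t in [((276.5,205),(249.5,256.75)),((310,284),(277.25,265.25))]: print(atz(c,p,.028).round(4),tri(c,p,d["top"],t).round(4))
E
```

```text
[ 0.407 -0.204  0.028] [ 0.4054 -0.2065  0.0164]
[ 0.3862 -0.2741  0.028 ] [ 0.3847 -0.2775  0.0213]
```

Scaled: 0.096 m is 3.84, 0.093 m is 3.72, 0.005 rad is 0.02.

```bash
python3 nudge.py '[[[-0.06,0.04,2],[0,0,0.02]],[[-0.06,0.04,3.4],[0,0,0.02]],[[-0.06,0.04,3.6],[0,0,0.02]],[[-0.06,0.04,3.72],[0,0,0.02]],[[-0.06,0.04,3.84],[0,0,0.02]],[[-0.06,0.04,3.84],[0,0,0.02]]]'
python3 - <<'E'
from workcell import env
from h import *;import pickle
c=env.read_camera("wrist");pickle.dump(c,open("w2.pkl","wb"));crop(c["image"],140,170,420,370,2,"pics/w2.png")
E
python3 go.py .405 -.2075 .03 0
```

```text
clock: 2.95
tcp_pos: [0.407, -0.2074, 0.0346]
orientation: [0.001, 0.902, 0.431, 0.0]
wrist_force: [-0.5, 0.8, -0.1]
finger_gap: 0.068
grip_force: 0.0
d [-0.0012 -0.0014  0.0045] rot [ 0.0015 -0.0002  0.0042] tcp [ 0.4068 -0.2074  0.0345] F [-0.98 -0.13 -0.08] t 3.0 0.0681
```

View pics/w2.png

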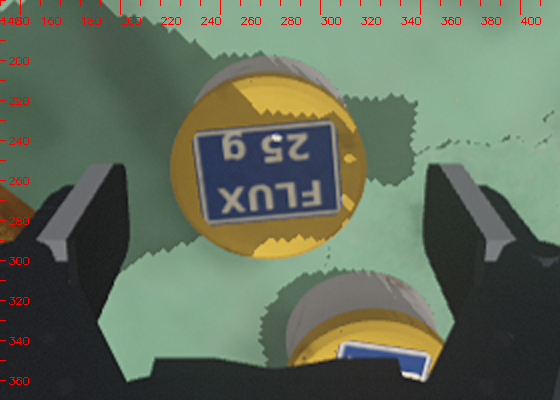

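The lid centre is at (269,251) and the fingers' midline is at u≈277, so the tin sits about 4 mm to −y. I'll centre on it and probe down.

```bash
python3 - <<'E'
from h import *;import pickle
c=pickle.load(open("w2.pkl","rb"));print(atz(c,(269,251),.028).round(4))
E
python3 nudge.py '[[[0.08,-0.12,0],[0,0,0]],[[0.08,-0.12,0.16],[0,0,0]],[[0.08,-0.12,0.32],[0,0,0]],[[0.08,-0.12,0.4],[0,0,0]],[[0.08,-0.12,0.48],[0,0,0]]]'
```

```text
[ 0.4053 -0.2017  0.028 ]
clock: 3.62
tcp_pos: [0.4051, -0.2036, 0.0214]
orientation: [-0.0, 0.902, 0.431, -0.0]
wrist_force: [0.4, 0.9, 0.0]
finger_gap: 0.0679
grip_force: 0.0
```

Scaled: 0.008 m is 0.32, 0.006 m is 0.24.

```bash
python3 nudge.py '[[[0,0,0.08],[0,0,0]],[[0,0,0.16],[0,0,0]],[[0,0,0.24],[0,0,0]],[[0,0,0.32],[0,0,0]]]';python3 nudge.py '[[[0,0,0.08],[0,0,0]],[[0,0,0.16],[0,0,0]]]'
```

```text
clock: 4.12
tcp_pos: [0.4052, -0.2037, 0.0136]
orientation: [-0.0, 0.902, 0.431, 0.0]
wrist_force: [0.3, 0.3, -0.3]
finger_gap: 0.0677
grip_force: 0.0
clock: 4.38
tcp_pos: [0.4052, -0.2037, 0.0096]
orientation: [-0.0, 0.902, 0.431, 0.0]
wrist_force: [1.0, 0.5, -0.2]
finger_gap: 0.0682
grip_force: 0.0
```

```bash
python3 nudge.py '[[[0,0,0.08],[0,0,0]],[[0,0,0.16],[0,0,0]]]';python3 nudge.py '[[[0,0,0.08],[0,0,0]],[[0,0,0.16],[0,0,0]]]'
```

```text
clock: 4.62
tcp_pos: [0.4052, -0.2037, 0.0055]
orientation: [-0.0, 0.902, 0.431, 0.0]
wrist_force: [0.3, -0.5, 1.1]
finger_gap: 0.068
grip_force: 0.0
clock: 4.88
tcp_pos: [0.4052, -0.2036, 0.0015]
orientation: [-0.0, 0.902, 0.431, 0.0]
wrist_force: [-0.4, -0.6, 0.1]
finger_gap: 0.0681
grip_force: 0.0
```

```bash
python3 nudge.py '[[[0,0,0.08],[0,0,0]],[[0,0,0.16],[0,0,0]]]';python3 nudge.py '[[[0,0,0.08],[0,0,0]],[[0,0,0.16],[0,0,0]]]'
```

```text
clock: 5.12
tcp_pos: [0.4052, -0.2036, -0.0025]
orientation: [-0.0, 0.902, 0.431, 0.0]
wrist_force: [-0.2, 0.3, 0.4]
finger_gap: 0.0679
grip_force: 0.0
clock: 5.38
tcp_pos: [0.4052, -0.2036, -0.0065]
orientation: [-0.0, 0.902, 0.431, 0.0]
wrist_force: [-0.2, 0.4, 0.7]
finger_gap: 0.0682
grip_force: 0.0
```

Scaled: -0.004 m is -0.16, -0.011 m is -0.44.

```bash
python3 nudge.py '[[[0,0,-0.16],[0,0,0]],[[0,0,-0.32],[0,0,0]],[[0,0,-0.44],[0,0,0]],[[0,0,-0.44],[0,0,0]]]'; python3 nudge.py '[[[0,0,0],[0,0,0]],[[0,0,0],[0,0,0]],[[0,0,0],[0,0,0]],[[0,0,0],[0,0,0]]]' 0.045 40
python3 - <<'E'
from workcell import env
from h import *;import pickle
c=env.read_camera("wrist");s=env.get_state();pickle.dump((c,s),open("w3.pkl","wb"));crop(c["image"],140,170,420,370,2,"pics/w3.png")
E
```

```text
clock: 5.88
tcp_pos: [0.4055, -0.2039, 0.0051]
orientation: [0.0, 0.902, 0.431, 0.0]
wrist_force: [-0.3, 0.6, -0.2]
finger_gap: 0.0683
grip_force: 0.0
clock: 6.38
tcp_pos: [0.4053, -0.2037, 0.0049]
orientation: [0.0, 0.902, 0.431, 0.0]
wrist_force: [-1.1, 0.8, 5.2]
finger_gap: 0.0476
grip_force: 40.5
```

View pics/w3.png

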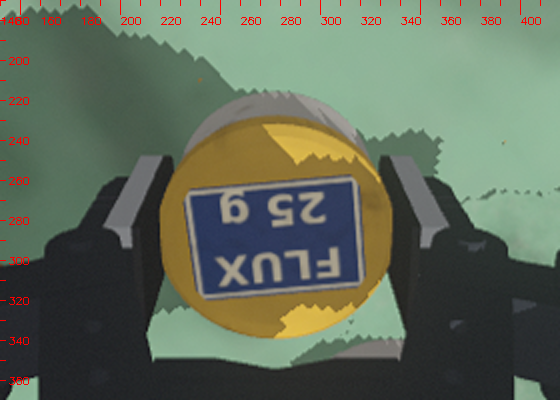

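The tin is gripped (gap 47.6 mm), with the tips about 9 mm above the bench. Lid centre is at (278,283). Lift and weigh.

```bash
python3 - <<'E'
from h import *;import pickle
from scipy.spatial.transform import Rotation as Q
c,s=pickle.load(open("w3.pkl","rb"));X=atz(c,(278,283),.028);q=s["orientation"]
print(X,Q.from_quat(q[[1,2,3,0]]).inv().apply(X-s["tcp_pos"]).round(4))
E
python3 nudge.py '[[[0,0,-0.8],[0,0,0]],[[0,0,-2.4],[0,0,0]],[[0,0,-4],[0,0,0]],[[0,0,-5.2],[0,0,0]],[[0,0,-5.2],[0,0,0]],[[0,0,-5.2],[0,0,0]],[[0,0,-5.2],[0,0,0]],[[0,0,-5.2],[0,0,0]]]' 
python3 - <<'E'
from workcell import env
for i in range(6):
    env.read_camera("top");s=env.get_state();print(s["wrist_force"].round(2),s["finger_gap"])
E
python3 go.py .525 -.344 .13 .244;python3 go.py .4977 -.5 .13 -.244
```

```text
[ 0.40607874 -0.20215285  0.028     ] [ 0.0017 -0.0004 -0.0231]
clock: 7.42
tcp_pos: [0.4046, -0.2032, 0.1335]
orientation: [-0.001, 0.902, 0.431, -0.0]
wrist_force: [-0.3, 0.4, -0.9]
finger_gap: 0.0478
grip_force: 41.4
[-0.29 -0.13 -0.21] 0.04743423408091367
[ 0.28 -0.23 -0.81] 0.04778313547253243
[-0.98  0.8  -0.66] 0.047886836314693884
[ 0.11 -0.11 -1.35] 0.04776390492027368
[-0.31 -0.89 -0.59] 0.04785312907164643
[-0.74 -0.52 -0.9 ] 0.04790326743819926
d [-0.0338  0.1814  0.0045] rot [-0.0007  0.2439  0.0041] tcp [ 0.4052 -0.2036  0.1346] F [-0.74 -0.52 -0.9 ] t 7.725 0.0479
d [-0.1723  0.2583  0.0045] rot [ 0.0003 -0.2441  0.0042] tcp [ 0.4052 -0.2036  0.1346] F [-0.74 -0.52 -0.9 ] t 7.725 0.0479
```

Average −0.75 N, so tin A is empty and goes to the return lane. The wrist view shows a ~6 mm bias in the fixed cameras, so I'll look at the return loading end with the wrist camera.

```bash
python3 go.py .45 -.555 .19 0
```

```text
d [-0.245   0.2558 -0.0555] rot [-0.0002 -0.0001  0.0041] tcp [ 0.4052 -0.2036  0.1346] F [-0.74 -0.52 -0.9 ] t 7.725 0.0479
```

```bash
python3 nudge.py '[[[-1.4,1.48,-1.2],[0,0,0]],[[-3,3.2,-2.2],[0,0,0]],[[-4.72,4.88,-2.2],[0,0,0]],[[-6.4,6.6,-2.2],[0,0,0]],[[-8.08,8.4,-2.2],[0,0,0]],[[-9.8,10.24,-2.2],[0,0,0]],[[-9.8,10.24,-2.2],[0,0,0]],[[-9.8,10.24,-2.2],[0,0,0]]]'
python3 - <<'E'
from workcell import env
from h import *;import pickle
env.read_camera("wrist");c=env.read_camera("wrist");s=env.get_state();pickle.dump((c,s),open("w4.pkl","wb"));crop(c["image"],90,0,490,300,2,"pics/w4.png");print(s["tcp_pos"],s["clock"])
E
```

```text
clock: 8.72
tcp_pos: [0.4498, -0.5547, 0.1884]
orientation: [-0.001, 0.903, 0.431, 0.0]
wrist_force: [-0.2, -0.1, -0.5]
finger_gap: 0.0474
grip_force: 41.6
[ 0.4502658  -0.55373796  0.19022788] 8.825
```

View pics/w4.png

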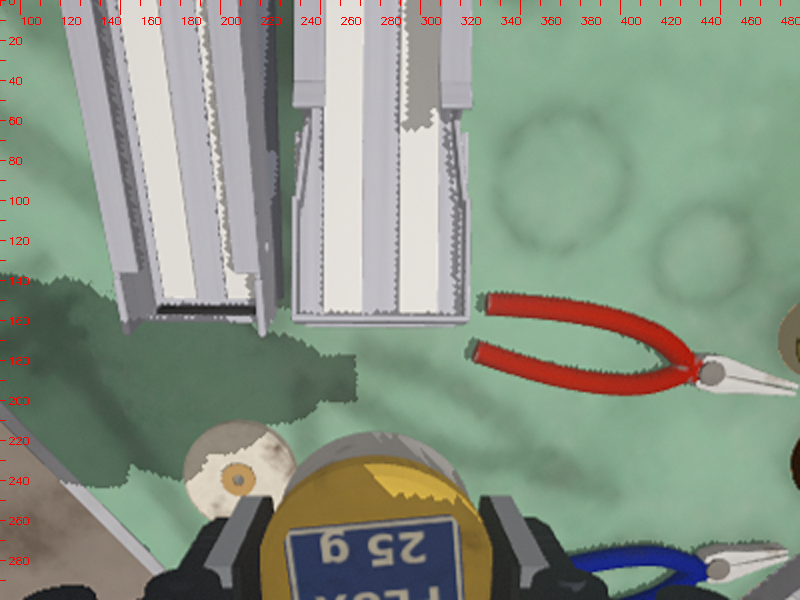

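Return lane in the wrist view: back edge corners at (237,161) and (324.5,161), walls parallel to the image columns (so yaw is right), and lips starting at v≈26 with u 236–325.5.

```bash
python3 - <<'E'
from h import *;import pickle
from scipy.spatial.transform import Rotation as Q
c,s=pickle.load(open("w4.pkl","rb"));d=pickle.load(open("cams0.pkl","rb"));T,S=d["top"],d["scene"]
q=s["orientation"];R=Q.from_quat(q[[1,2,3,0]])
print("tri",tri(c,(237,161),T,(374,237)),tri(c,(324.5,161),T,(390,217.5)),tri(c,(237,161),S,(317,267.6)),tri(c,(324.5,161),S,(346,269)))
for z in(.08,.085,.09,.095):
    a,b=atz(c,(237,161),z),atz(c,(324.5,161),z);m=(a+b)/2
    print(z,np.linalg.norm(a-b).round(4),m.round(4),"top err",(proj(T,m)-np.array([382,227.25])).round(1),"tool",R.inv().apply(m-s["tcp_pos"]).round(4))
E
```

```text
tri [ 0.4497863  -0.50566327  0.09442352] [ 0.50003523 -0.54933408  0.078479  ] [ 0.44970919 -0.50758914  0.0835633 ] [ 0.50013441 -0.54772246  0.08398626]
0.08 0.0681 [ 0.4738 -0.5271  0.08  ] top err [-0.8  0.7] tool [0.0355 0.0017 0.1102]
0.085 0.0667 [ 0.4742 -0.5266  0.085 ] top err [-0.5  0.2] tool [0.0361 0.0016 0.1052]
0.09 0.0654 [ 0.4745 -0.5262  0.09  ] top err [-0.2 -0.3] tool [0.0367 0.0016 0.1002]
0.095 0.064 [ 0.4749 -0.5257  0.095 ] top err [ 0.2 -0.7] tool [0.0372 0.0015 0.0952]
```

```bash
python3 go.py .5016 -.4928 .16 -.244; python3 go.py .5016 -.4928 .1085 -.244
```

```text
d [0.0797 0.0017 0.0303] rot [ 0.0004 -0.2443  0.0051] tcp [ 0.4503 -0.5537  0.1902] F [ 0.17 -0.09 -0.54] t 8.825 0.0481
d [0.0796 0.0017 0.0818] rot [ 0.0004 -0.2443  0.0051] tcp [ 0.4503 -0.5537  0.1902] F [ 0.17 -0.09 -0.54] t 8.825 0.0481
```

The rows are not in the units I measure in: shifts go in units of 25 mm and turns go in units of 0.25 rad. I convert before sending: 0.0818 m is 3.272, 0.0797 m is 3.188, -0.244 rad is -0.976.

```bash
python3 nudge.py '[[[1.6,0.068,0.6],[0,-0.48,0.02]],[[3.188,0.068,1.2],[0,-0.976,0.02]],[[3.188,0.068,2.4],[0,-0.976,0.02]],[[3.188,0.068,3.272],[0,-0.976,0.02]],[[3.188,0.068,3.272],[0,-0.976,0.02]]]'; python3 go.py .497 -.4985 .0795 -.244
python3 nudge.py '[[[0,0,0.32],[0,0,0]],[[0,0,0.64],[0,0,0]],[[0,0,0.72],[0,0,0]],[[0,0,0.8],[0,0,0]]]'
```

```text
clock: 9.45
tcp_pos: [0.501, -0.4914, 0.1072]
orientation: [0.051, 0.896, 0.426, -0.11]
wrist_force: [0.9, -0.3, -0.7]
finger_gap: 0.0476
grip_force: 41.6
d [-0.0012  0.0014  0.0288] rot [-0.002  -0.0006  0.0018] tcp [ 0.501  -0.4914  0.1072] F [ 0.94 -0.31 -0.67] t 9.45 0.0476
clock: 9.95
tcp_pos: [0.4984, -0.4983, 0.0885]
orientation: [0.052, 0.897, 0.425, -0.11]
wrist_force: [-0.1, -0.1, -0.5]
finger_gap: 0.0478
grip_force: 41.6
```

Scaled: 0.003 m is 0.12, 0.0015 m is 0.06.

```bash
python3 nudge.py '[[[0,0,0.06],[0,0,0]],[[0,0,0.12],[0,0,0]]]'|sed -n 2,4p; python3 nudge.py '[[[0,0,0.06],[0,0,0]],[[0,0,0.12],[0,0,0]]]'|sed -n 2,4p
```

```text
tcp_pos: [0.4982, -0.4987, 0.0856]
orientation: [0.053, 0.897, 0.425, -0.11]
wrist_force: [0.0, -0.6, -1.2]
tcp_pos: [0.4977, -0.4991, 0.0826]
orientation: [0.052, 0.897, 0.425, -0.11]
wrist_force: [-0.2, -0.1, -1.3]
```

```bash
python3 go.py .4975 -.498 .0795 -.244
```

```text
d [ 0.0014 -0.0009  0.0028] rot [ 0.0004 -0.0001 -0.0008] tcp [ 0.4977 -0.4991  0.0826] F [-0.17 -0.09 -1.3 ] t 10.45 0.048
```

Scaled: 0.003 m is 0.12, 0.0015 m is 0.06.

```bash
python3 nudge.py '[[[0,0,0.06],[0,0,0]],[[0,0,0.12],[0,0,0]]]'|sed -n 2,4p
```

```text
tcp_pos: [0.4976, -0.4997, 0.0809]
orientation: [0.053, 0.897, 0.425, -0.11]
wrist_force: [-0.5, 4.8, 10.3]
```

```bash
python3 nudge.py '[[[0,0,0.04],[0,0,0]],[[0,0,0.08],[0,0,0]]]'|sed -n 2,4p
```

```text
tcp_pos: [0.4979, -0.5001, 0.0808]
orientation: [0.054, 0.897, 0.426, -0.109]
wrist_force: [-1.1, 7.3, 15.2]
```

```bash
python3 nudge.py '[[[0,0,-0.06],[0,0,0]],[[0,0,-0.12],[0,0,0]]]'|sed -n 2,4p;  python3 nudge.py '[[[0,0,0],[0,0,0]],[[0,0,0],[0,0,0]],[[0,0,0],[0,0,0]],[[0,0,0],[0,0,0]]]' 0.066
```

```text
tcp_pos: [0.4977, -0.4996, 0.0812]
orientation: [0.053, 0.897, 0.425, -0.11]
wrist_force: [1.0, -0.3, -0.0]
clock: 11.7
tcp_pos: [0.4972, -0.4994, 0.0804]
orientation: [0.052, 0.897, 0.425, -0.11]
wrist_force: [0.2, 0.0, 0.0]
finger_gap: 0.066
grip_force: 0.0
```

Scaled: -0.12 m is -4.8, -0.09 m is -3.6, 0.244 rad is 0.976.

```bash
python3 nudge.py '[[[0,0,-0.8],[0,0,0]],[[0,0,-2.4],[0,0,0]],[[-1.2,0,-3.6],[0,0.48,0]],[[-2.4,0,-4.8],[0,0.976,0]],[[-2.4,0,-4.8],[0,0.976,0]],[[-2.4,0,-4.8],[0,0.976,0]]]'; python3 - <<'E'
from workcell import env
from h import *;import pickle
c=env.read_camera("wrist");s=env.get_state();t=env.read_camera("top");pickle.dump((c,s,t),open("w5.pkl","wb"))
a=c["image"][0:260,90:490];b=cv2.resize(t["image"][162:292,255:395],None,fx=2.857,fy=2.857)
a=cv2.resize(a,(400,260));cv2.imwrite("pics/w5.png",np.vstack([a,cv2.resize(b,(400,371))[:330]])[:,:,::-1])
E
python3 go.py .3855 -.273 .10 0
```

```text
clock: 12.45
tcp_pos: [0.4784, -0.5221, 0.2109]
orientation: [-0.0, 0.904, 0.428, -0.0]
wrist_force: [-0.2, 0.2, 1.1]
finger_gap: 0.066
grip_force: 0.0
d [ 0.1328 -0.2286  0.1105] rot [-0.0023 -0.0005  0.0004] tcp [ 0.479  -0.5206  0.2099] F [-0.07  0.16  0.11] t 12.55 0.0662
```

View pics/w5.png

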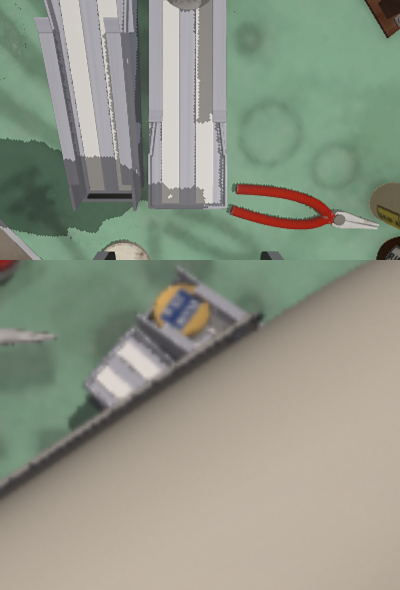

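Top view: the first tin has slid down to the return lane's stop, and the wrist view shows the loading end empty. Next is tin B.

```bash
python3 - <<'E'
from h import *;import pickle
d=pickle.load(open("cams0.pkl","rb"));T,S=d["top"],d["scene"]
for n,a,b in(("ret",((374,237),(390,217.5)),((317,267.6),(346,269))),("sup",((285,206.5),(302,186.5)),((288,199),(314.2,200.6)))):
    for c,p in((T,a),(S,b)): print(n,((atz(c,p[0],.0925)+atz(c,p[1],.0925))/2).round(4))
E
python3 nudge.py '[[[1.2,-2,0],[0,0,0]],[[2.4,-4,0],[0,0,0]],[[3.6,-6,0.8],[0,0,0]],[[4.8,-8,2],[0,0,0]],[[5.36,-9.14,4],[0,0,0]],[[5.36,-9.14,4.4],[0,0,0]],[[5.36,-9.14,4.4],[0,0,0]]]'
python3 - <<'E'
from workcell import env
from h import *
from scipy.spatial.transform import Rotation as Q
env.read_camera("wrist");c=env.read_camera("wrist");s=env.get_state()
h=cv2.cvtColor(c["image"],cv2.COLOR_RGB2HSV)
m=cv2.inRange(h,(15,120,90),(32,255,255))|cv2.inRange(h,(105,100,50),(125,255,255))
m=cv2.morphologyEx(m,cv2.MORPH_CLOSE,np.ones((15,15)))
n,l,st,ce=cv2.connectedComponentsWithStats(m)
for i in range(1,n):
    if st[i,4]>800:
        x,y,w,hh=st[i,:4];print(st[i].tolist(),atz(c,(x+w/2,y+hh/2),.028).round(4),s["tcp_pos"].round(4))
E
python3 go.py .385 -.272 .0049 0
```

```text
ret [ 0.4736 -0.526   0.0925]
ret [ 0.4701 -0.5333  0.0925]
sup [ 0.5462 -0.3158  0.0925]
sup [ 0.5462 -0.3195  0.0925]
clock: 13.42
tcp_pos: [0.3868, -0.2729, 0.1008]
orientation: [-0.0, 0.903, 0.429, -0.0]
wrist_force: [0.6, 0.2, 0.4]
finger_gap: 0.0661
grip_force: 0.0
[0, 37, 162, 150, 4632] [ 0.3346 -0.1391  0.028 ] [ 0.3884 -0.2753  0.1027]
[243, 188, 69, 67, 3660] [ 0.386  -0.2759  0.028 ] [ 0.3884 -0.2753  0.1027]
[215, 268, 64, 60, 3095] [ 0.3302 -0.3081  0.028 ] [ 0.3884 -0.2753  0.1027]
d [ 0.0004 -0.0051  0.0978] rot [ 0.0035  0.0004 -0.0002] tcp [ 0.3884 -0.2753  0.1027] F [-0.33  0.15 -0.18] t 13.525 0.0662
```

Scaled: -0.002 m is -0.08, 0.0975 m is 3.9.

```bash
python3 nudge.py '[[[-0.04,-0.08,2],[0,0,0]],[[-0.04,-0.08,3.2],[0,0,0]],[[-0.04,-0.08,3.9],[0,0,0]],[[-0.04,-0.08,3.9],[0,0,0]]]'; python3 nudge.py '[[[0,0,0],[0,0,0]],[[0,0,0],[0,0,0]],[[0,0,0],[0,0,0]],[[0,0,0],[0,0,0]]]' 0.045 40
```

```text
clock: 14.02
tcp_pos: [0.3852, -0.2745, 0.0039]
orientation: [0.0, 0.904, 0.428, 0.0]
wrist_force: [0.5, -0.0, 0.5]
finger_gap: 0.0661
grip_force: 0.0
clock: 14.52
tcp_pos: [0.386, -0.275, 0.0055]
orientation: [0.002, 0.904, 0.429, 0.001]
wrist_force: [0.8, -1.0, 6.6]
finger_gap: 0.0481
grip_force: 41.4
```

```bash

python3 nudge.py '[[[0,0,-0.8],[0,0,0]],[[0,0,-2.4],[0,0,0]],[[0,0,-4],[0,0,0]],[[0,0,-5.6],[0,0,0]],[[0,0,-7.2],[0,0,0]],[[0,0,-7.2],[0,0,0]],[[0,0,-7.2],[0,0,0]]]' 
python3 - <<'E'
from workcell import env
from h import *
from scipy.spatial.transform import Rotation as Q
F=[]
for i in range(6):
    c=env.read_camera("wrist");s=env.get_state();F.append(s["wrist_force"])
print(np.mean(F,0),s["finger_gap"])
h=cv2.cvtColor(c["image"],cv2.COLOR_RGB2HSV)
m=cv2.inRange(h,(15,120,90),(32,255,255))|cv2.inRange(h,(105,100,50),(125,255,255))
n,l,st,ce=cv2.connectedComponentsWithStats(cv2.morphologyEx(m,cv2.MORPH_CLOSE,np.ones((15,15))))
print(st[st[:,4]>800][1:].tolist())
E
python3 go.py .525 -.344 .19 0;python3 go.py .45 -.555 .19 0
```

```text
clock: 15.4
tcp_pos: [0.3838, -0.2725, 0.1829]
orientation: [-0.001, 0.903, 0.429, -0.0]
wrist_force: [0.5, 0.6, -3.0]
finger_gap: 0.0477
grip_force: 42.5
[-0.00431797  0.01265524 -3.29557214] 0.04786740341756712
[[0, 0, 195, 170, 4272], [220, 229, 116, 110, 10171]]
d [ 0.0341  0.1543 -0.0073] rot [-0.0016 -0.0003 -0.0008] tcp [ 0.384  -0.2728  0.1829] F [ 0.55  0.16 -3.25] t 15.7 0.0479
d [-0.1768  0.2297 -0.0075] rot [-0.0016 -0.0003 -0.0008] tcp [ 0.384  -0.2728  0.1829] F [ 0.55  0.16 -3.25] t 15.7 0.0479
```

Tin B reads −3.3 N, so it is the full one. On to the supply lane's high end.

Scaled: 0.154 m is 6.16, 0.1 m is 4.

```bash
python3 nudge.py '[[[0.4,2,-0.28],[0,0,0]],[[0.8,4,-0.28],[0,0,0]],[[1.36,6.16,-0.28],[0,0,0]],[[1.36,6.16,-0.28],[0,0,0]],[[1.36,6.16,-0.28],[0,0,0]]]' | sed -n 1,2p
python3 - <<'E'
from workcell import env
from h import *;import pickle
env.read_camera("wrist");env.read_camera("wrist");c=env.read_camera("wrist");s=env.get_state();pickle.dump((c,s),open("w6.pkl","wb"));print(s["tcp_pos"],s["clock"])
im=c["image"];cv2.imwrite("pics/w6.png",im[:,:,::-1])
m=(.0+im.astype(int).max(2)-im.astype(int).min(2)<28)&(im.min(2)>105)
for v in range(60,240,6): print(v,"".join("#" if m[v,u] else "." for u in range(180,380,2)))
print(proj(c,[.5462,-.3165,.0925]))
E
```

```text
clock: 16.32
tcp_pos: [0.5247, -0.3438, 0.1896]
[ 0.52428763 -0.34383343  0.19141175] 16.475
60 ..##############.####.##.#..........................................................................
66 .....########################.#..###.#..............................................................
72 ........#####################.####.##.##............................................................
78 ...........##########..#.####..##...##..............................................................
84 ..............########.....#############............................................................
90 .................########.##############............................................................
96 ....................######..........................................................................
102 .......................#####........................................................................
108 ....................................................................................................
114 ...........................................................######
[... 1463 characters left out ...]
#############....##.#######...............
204 .............................#.#####################################.#.....##############...........
210 .............................##.###################################.##.....#########################
216 ..............................#.#####################################.......########################
222 ..............................##.#################################.##.......#.######################
228 ..............................###############........################......##.######################
234 ....................###.......#####............................######......##.######################
[278.3520394  163.87561813]
```

```bash
python3 - <<'E'
from h import *;import pickle
from scipy.spatial.transform import Rotation as Q
c,s=pickle.load(open("w6.pkl","rb"));im=c["image"];g=im.astype(int)
for v in range(148,164): print(v,g[v,[245,260,278,300,315]].tolist())
for v in(157,162,175): print(v,[(u,g[v,u].tolist()) for u in [*range(228,238),*range(318,328)]])
q=s["orientation"];R=Q.from_quat(q[[1,2,3,0]])
for z in(.0925,):
  for v in(153,155,157): m=atz(c,(278.5,v),z);print(v,m.round(4),R.inv().apply(m-s["tcp_pos"]).round(4))
E
```

```text
148 [[88, 115, 95], [112, 142, 120], [90, 111, 92], [132, 154, 134], [87, 101, 87]]
149 [[90, 117, 97], [92, 116, 97], [90, 112, 95], [134, 157, 136], [88, 102, 88]]
150 [[90, 116, 97], [93, 119, 98], [92, 114, 95], [107, 128, 108], [89, 100, 85]]
151 [[90, 115, 96], [81, 93, 87], [81, 91, 87], [102, 108, 108], [89, 101, 88]]
152 [[88, 115, 93], [72, 77, 79], [78, 79, 82], [121, 123, 133], [87, 98, 85]]
153 [[114, 123, 118], [99, 100, 103], [90, 92, 96], [116, 118, 125], [86, 96, 86]]
154 [[180, 180, 185], [182, 180, 186], [183, 181, 187], [179, 178, 184], [209, 207, 213]]
155 [[156, 155, 161], [157, 156, 162], [159, 158, 162], [164, 163, 169], [176, 175, 180]]
156 [[133, 132, 135], [131, 131, 134], [132, 132, 135], [138, 136, 141], [132, 131, 136]]
157 [[135, 134, 137], [134, 133, 138], [136, 135, 140], [136, 134, 139], [122, 121, 126]]
158 [[120, 121, 123], [136, 134, 138], [123, 122, 125], [133, 133, 136], [131, 131, 134]]
159 [[112, 113, 114], [131, 130, 132], [112, 112, 113], [127, 128, 131], [131, 129, 132]]
160 [[177, 177, 182], [181, 178, 185], [179, 177, 183], [181, 179, 185
[... 1124 characters left out ...]
 [82, 97, 82]), (325, [79, 86, 78]), (326, [77, 78, 80]), (327, [78, 81, 84])]
175 [(228, [78, 96, 81]), (229, [80, 97, 82]), (230, [81, 100, 83]), (231, [81, 101, 85]), (232, [83, 103, 87]), (233, [81, 103, 85]), (234, [77, 99, 80]), (235, [174, 171, 177]), (236, [192, 190, 196]), (237, [166, 165, 169]), (318, [103, 102, 105]), (319, [169, 167, 172]), (320, [192, 189, 195]), (321, [169, 169, 173]), (322, [103, 113, 103]), (323, [84, 99, 84]), (324, [87, 102, 86]), (325, [78, 81, 80]), (326, [82, 82, 85]), (327, [83, 84, 86])]
153 [ 0.5514 -0.3104  0.0925] [ 0.043  -0.0003  0.0989]
155 [ 0.5504 -0.3115  0.0925] [ 0.0416 -0.0003  0.0989]
157 [ 0.5495 -0.3126  0.0925] [ 0.0401 -0.0003  0.0989]
```

The supply back edge is at v≈160, u 234–322.5. That puts the load point at (0.5246,-0.3427), within 2 mm of the TCP.

```bash
python3 go.py .5185 -.3503 .108 .244
```

```text
d [-0.0087 -0.0004  0.0834] rot [ 0.0004  0.2439 -0.001 ] tcp [ 0.5243 -0.3438  0.1914] F [-0.26  0.4  -2.88] t 16.475 0.0477
```

```bash
python3 nudge.py '[[[-0.2,-0.016,0.4],[0,0.48,0]],[[-0.348,-0.016,0.8],[0,0.976,0]],[[-0.348,-0.016,2],[0,0.976,0]],[[-0.348,-0.016,3.26],[0,0.976,0]],[[-0.348,-0.016,3.26],[0,0.976,0]],[[-0.348,-0.016,3.26],[0,0.976,0]]]'; python3 nudge.py '[[[0,0,0.4],[0,0,0]],[[0,0,0.8],[0,0,0]],[[0,0,0.8],[0,0,0]]]'; python3 go.py .5228 -.345 .081 .244
```

```text
clock: 17.23
tcp_pos: [0.5196, -0.3511, 0.1113]
orientation: [-0.051, 0.897, 0.426, 0.11]
wrist_force: [-0.4, 0.0, -2.1]
finger_gap: 0.0475
grip_force: 42.7
clock: 17.6
tcp_pos: [0.5222, -0.3462, 0.0891]
orientation: [-0.053, 0.897, 0.426, 0.11]
wrist_force: [-0.8, 0.2, -2.8]
finger_gap: 0.0479
grip_force: 42.8
d [-0.0007 -0.0002  0.0082] rot [-0.0013 -0.0003 -0.0005] tcp [ 0.5222 -0.3462  0.0891] F [-0.77  0.23 -2.84] t 17.6 0.0479
```

```bash
python3 nudge.py '[[[-0.02,0,0.08],[0,0,0]],[[-0.02,0,0.16],[0,0,0]],[[-0.02,0,0.22],[0,0,0]],[[-0.02,0,0.22],[0,0,0]]]'|sed -n 2,4p
```

```text
tcp_pos: [0.523, -0.3464, 0.0846]
orientation: [-0.052, 0.897, 0.425, 0.11]
wrist_force: [1.0, -0.1, -3.4]
```

```bash
python3 nudge.py '[[[0,0,0.04],[0,0,0]],[[0,0,0.08],[0,0,0]]]'|sed -n 2,4p
```

```text
tcp_pos: [0.5234, -0.3461, 0.0828]
orientation: [-0.052, 0.897, 0.425, 0.11]
wrist_force: [0.2, -0.1, -2.6]
```

Scaled: 0.002 m is 0.08, 0.001 m is 0.04.

```bash
python3 nudge.py '[[[0,0,0.04],[0,0,0]],[[0,0,0.08],[0,0,0]]]'|sed -n 2,4p
```

```text
tcp_pos: [0.5237, -0.3457, 0.0808]
orientation: [-0.052, 0.897, 0.425, 0.11]
wrist_force: [0.3, -0.5, -3.4]
```

Scaled: 0.001 m is 0.04, 0.0005 m is 0.02.

```bash
python3 nudge.py '[[[0,0,0.02],[0,0,0]],[[0,0,0.04],[0,0,0]]]'|sed -n 2,4p
```

```text
tcp_pos: [0.5238, -0.3456, 0.0798]
orientation: [-0.052, 0.897, 0.425, 0.11]
wrist_force: [-1.6, -0.4, -0.9]
```

Scaled: -0.1 m is -4, -0.09 m is -3.6, -0.244 rad is -0.976.

```bash
python3 nudge.py '[[[0,0,0],[0,0,0]],[[0,0,0],[0,0,0]],[[0,0,0],[0,0,0]],[[0,0,0],[0,0,0]]]' 0.066|tail -3; python3 nudge.py '[[[0,0,-0.8],[0,0,0]],[[0,0,-2.4],[0,0,0]],[[0,0,-3.6],[0,-0.48,0]],[[0,0,-4],[0,-0.976,0]],[[0,0,-4],[0,-0.976,0]]]'; python3 go.py .3295 -.307 .10 0
python3 - <<'E'
from workcell import env
from h import *
for n in("wrist","scene"):
    c=env.read_camera(n)
    h=cv2.cvtColor(c["image"],cv2.COLOR_RGB2HSV)
    m=cv2.inRange(h,(15,120,90),(32,255,255))
    k,l,st,ce=cv2.connectedComponentsWithStats(m)
    for i in range(1,k):
        if st[i,4]>60: print(n,st[i].tolist(),ce[i].round(1),atz(c,ce[i],.058).round(3))
E
```

```text
wrist_force: [-0.0, 0.4, -0.6]
finger_gap: 0.0658
grip_force: 0.0
clock: 19.98
tcp_pos: [0.5102, -0.3633, 0.1784]
orientation: [0.001, 0.903, 0.43, 0.001]
wrist_force: [-0.1, -0.6, -1.0]
finger_gap: 0.0659
grip_force: 0.0
d [-0.0703 -0.176   0.0777] rot [ 0.0035 -0.0011  0.0022] tcp [ 0.5102 -0.3633  0.1784] F [-0.1  -0.64 -1.01] t 19.975 0.0659
wrist [518, 32, 42, 38, 509] [541.2  50.5] [ 0.736 -0.396  0.058]
wrist [342, 120, 63, 62, 1300] [374.4 149.5] [ 0.598 -0.378  0.058]
wrist [0, 140, 16, 20, 132] [  4.7 150. ] [ 0.367 -0.191  0.058]
wrist [11, 161, 23, 19, 187] [ 21.7 171.8] [ 0.364 -0.211  0.058]
wrist [77, 242, 53, 47, 1013] [104.5 263.6] [ 0.356 -0.31   0.058]
wrist [254, 316, 45, 37, 674] [275.3 330.3] [ 0.43  -0.458  0.058]
scene [212, 0, 74, 103, 2546] [259.3  39.4] [0.993 0.562 0.058]
scene [333, 6, 11, 60, 311] [337.1  31.5] [1.301 0.451 0.058]
scene [466, 6, 72, 142, 3368] [501.2  77.4] [ 1.552 -0.168  0.058]
scene [203, 54, 24, 22, 173] [213.9  64.1] [0.742 0.479 0.058]
scene [92, 146, 144, 223, 2484] [163.2 250.3] [ 0.202 -0.251  0.058]
scene [151, 146, 9, 9, 65] [155.1 150.2] [0.348 0.115 0.058]
scene [374, 171, 9, 31, 134] [378.4 187.7] [ 0.769 -0.367  0.058]
scene [157, 188, 39, 37, 244] [176.2 205.5] [ 0.294 -0.13   0.058]
scene [425, 205, 19, 17, 73] [434.  213.2] [ 0.819 -0.519  0.058]
scene [215, 247, 21, 15, 123] [225.3 254.8] [ 0.314 -0.343  0.058]
scene [286, 258, 21, 18, 107] [295.4 268.8] [ 0.422 -0.468  0.058]
scene [471, 270, 21, 22, 281] [480.3 281.2] [ 0.74  -0.728  0.058]
scene [421, 292, 17, 14, 147] [428.7 299.6] [ 0.608 -0.698  0.058]
scene [224, 301, 6, 15, 63] [226.3 308.8] [ 0.24  -0.474  0.058]
scene [258, 374, 55, 46, 1265] [282.7 399.4] [ 0.225 -0.7    0.058]
scene [340, 374, 17, 46, 529] [347.2 397.9] [ 0.323 -0.765  0.058]
```

Both placed tins are near their stops: B at about (0.42,-0.46), A at about (0.60,-0.38). Now tin C.

Scaled: -0.176 m is -7.04, -0.14 m is -5.6.

```bash
python3 nudge.py '[[[-0.8,-2,0],[0,0,0]],[[-1.6,-4,0],[0,0,0]],[[-2.2,-5.6,0.8],[0,0,0]],[[-2.8,-7.04,2.4],[0,0,0]],[[-2.8,-7.04,3.12],[0,0,0]],[[-2.8,-7.04,3.12],[0,0,0]]]'
python3 - <<'E'
from workcell import env
from h import *
env.read_camera("wrist");c=env.read_camera("wrist");s=env.get_state()
h=cv2.cvtColor(c["image"],cv2.COLOR_RGB2HSV)
m=cv2.inRange(h,(15,120,90),(32,255,255))|cv2.inRange(h,(105,100,50),(125,255,255))
n,l,st,ce=cv2.connectedComponentsWithStats(cv2.morphologyEx(m,cv2.MORPH_CLOSE,np.ones((15,15))))
for x,y,w,hh,a in st[1:]:
    if a>800: print(x,y,w,hh,a,atz(c,(x+w/2,y+hh/2),.028).round(4))
E
python3 go.py .33 -.308 .0049 0
```

```text
clock: 20.82
tcp_pos: [0.326, -0.3059, 0.0968]
orientation: [-0.002, 0.904, 0.428, 0.0]
wrist_force: [0.2, 0.9, 0.2]
finger_gap: 0.066
grip_force: 0.0
66 0 123 97 3160 [ 0.325  -0.1656  0.028 ]
247 186 71 69 3797 [ 0.329  -0.3089  0.028 ]
d [0.001  0.0017 0.094 ] rot [ 0.0006 -0.0008 -0.0017] tcp [ 0.328  -0.3077  0.0989] F [ 0.12 -0.38  0.08] t 20.925 0.0658
```

Scaled: 0.094 m is 3.76, 0.08 m is 3.2.

```bash
python3 nudge.py '[[[0,0.04,2],[0,0,0]],[[0,0.04,3.2],[0,0,0]],[[0,0.04,3.76],[0,0,0]],[[0,0.04,3.76],[0,0,0]]]'; python3 nudge.py '[[[0,0,0],[0,0,0]],[[0,0,0],[0,0,0]],[[0,0,0],[0,0,0]],[[0,0,0],[0,0,0]]]' 0.045 40
```

```text
clock: 21.42
tcp_pos: [0.329, -0.3079, 0.0047]
orientation: [-0.0, 0.903, 0.429, 0.0]
wrist_force: [-0.1, 0.4, 0.6]
finger_gap: 0.0664
grip_force: 0.0
clock: 21.92
tcp_pos: [0.3297, -0.309, 0.0062]
orientation: [0.002, 0.903, 0.429, 0.001]
wrist_force: [0.7, -0.1, 6.3]
finger_gap: 0.0482
grip_force: 41.3
```

```bash

python3 nudge.py '[[[0,0,-0.8],[0,0,0]],[[0,0,-2.4],[0,0,0]],[[0,0,-4],[0,0,0]],[[0,0,-5.6],[0,0,0]],[[0,0,-7.2],[0,0,0]],[[0,0,-7.2],[0,0,0]],[[0,0,-7.2],[0,0,0]]]' 
python3 - <<'E'
from workcell import env
import numpy as np
F=[]
for i in range(6): env.read_camera("wrist");s=env.get_state();F.append(s["wrist_force"])
print(np.mean(F,0))
E
python3 go.py .5016 -.4928 .185 -.244
```

```text
clock: 22.8
tcp_pos: [0.3285, -0.3075, 0.1846]
orientation: [0.0, 0.904, 0.429, 0.0]
wrist_force: [-0.3, -0.4, -1.5]
finger_gap: 0.0479
grip_force: 41.4
[-0.22844125  0.12537771 -1.03730597]
d [-0.0341  0.2516 -0.0015] rot [-0.0014 -0.2446 -0.0007] tcp [ 0.3283 -0.3072  0.1839] F [-1.04 -0.4  -1.02] t 23.1 0.0479
```

Scaled: 0.2515 m is 10.06, 0.2 m is 8, -0.244 rad is -0.976.

```bash
python3 nudge.py '[[[-0.28,2,-0.04],[0,0,0]],[[-0.56,4,-0.04],[0,0,0]],[[-0.84,6,-0.04],[0,0,0]],[[-1.12,8,-0.04],[0,-0.48,0]],[[-1.36,10.06,-0.04],[0,-0.976,0]],[[-1.36,10.06,-0.04],[0,-0.976,0]],[[-1.36,10.06,-0.04],[0,-0.976,0]]]'; python3 go.py .5016 -.4928 .1085 -.244
```

```text
clock: 23.98
tcp_pos: [0.5015, -0.4923, 0.1844]
orientation: [0.051, 0.897, 0.426, -0.11]
wrist_force: [-1.1, -1.5, 0.3]
finger_gap: 0.0479
grip_force: 41.6
d [0.0179 0.0005 0.0738] rot [-0.0024 -0.0011  0.0003] tcp [ 0.5015 -0.4923  0.1844] F [-1.1  -1.49  0.32] t 23.975 0.0479
```

Scaled: 0.098 m is 3.92, 0.096 m is 3.84.

```bash
python3 nudge.py '[[[0.72,0,1.2],[0,0,0]],[[0.72,0,2.4],[0,0,0]],[[0.72,0,3.36],[0,0,0]],[[0.72,0,3.76],[0,0,0]],[[0.72,0,3.84],[0,0,0]],[[0.72,0,3.92],[0,0,0]]]';python3 go.py .4972 -.4995 .081 -.244
```

```text
clock: 24.72
tcp_pos: [0.4984, -0.4985, 0.0881]
orientation: [0.053, 0.897, 0.425, -0.109]
wrist_force: [-0.4, -0.3, -1.4]
finger_gap: 0.0478
grip_force: 41.6
d [ 0.0003 -0.0003  0.0073] rot [ 0.0025  0.0001 -0.0017] tcp [ 0.4984 -0.4985  0.0881] F [-0.38 -0.34 -1.4 ] t 24.725 0.0478
```

Scaled: 0.0045 m is 0.18, 0.003 m is 0.12.

```bash
python3 nudge.py '[[[0,0,0.06],[0,0,0]],[[0,0,0.12],[0,0,0]],[[0,0,0.18],[0,0,0]]]'|sed -n 2,4p
```

```text
tcp_pos: [0.4976, -0.4988, 0.0822]
orientation: [0.053, 0.897, 0.425, -0.11]
wrist_force: [-0.5, 0.2, 0.3]
```

Scaled: 0.002 m is 0.08, 0.001 m is 0.04.

```bash
python3 nudge.py '[[[0,0,0.04],[0,0,0]],[[0,0,0.08],[0,0,0]]]'|sed -n 2,4p
```

```text
tcp_pos: [0.4981, -0.4995, 0.0821]
orientation: [0.054, 0.897, 0.426, -0.109]
wrist_force: [0.4, 4.1, 10.3]
```

Contact. Ease off 1.5 mm, release, retreat and check.

Scaled: -0.0015 m is -0.06, -0.0008 m is -0.032.

```bash
python3 nudge.py '[[[0,0,-0.032],[0,0,0]],[[0,0,-0.06],[0,0,0]]]'|sed -n 2,4p;  python3 nudge.py '[[[0,0,0],[0,0,0]],[[0,0,0],[0,0,0]],[[0,0,0],[0,0,0]],[[0,0,0],[0,0,0]]]' 0.066|tail -3
python3 nudge.py '[[[0,0,-0.8],[0,0,0]],[[0,0,-2.4],[0,0,0]],[[-1.2,0,-3.6],[0,0.48,0]],[[-2.4,-1.2,-5.6],[0,0.976,0]],[[-2.4,-2.4,-6.4],[0,0.976,0]],[[-2.4,-4.8,-6.4],[0,0.976,0]],[[-2.4,-7.2,-6.4],[0,0.976,0]],[[-2.4,-9.6,-6.4],[0,0.976,0]]]'
python3 nudge.py '[[[2,0,0],[0,0,0]],[[4,0,0],[0,0,0]],[[6,0,0],[0,0,0]],[[8,0,0],[0,0,0]],[[8,0,0],[0,0,0]],[[8,0,0],[0,0,0]]]'
python3 - <<'E'
from workcell import env
from h import *;import pickle
c=env.read_camera("top");pickle.dump(c,open("t9.pkl","wb"));cv2.imwrite("pics/t9.png",c["image"][:,:,::-1])
h=cv2.cvtColor(c["image"],cv2.COLOR_RGB2HSV)
m=cv2.inRange(h,(15,110,90),(32,255,255))|cv2.inRange(h,(105,100,50),(125,255,255))
n,l,st,ce=cv2.connectedComponentsWithStats(cv2.morphologyEx(m,cv2.MORPH_CLOSE,np.ones((9,9))))
for x,y,w,hh,a in st[1:]:
    if a>120 and 230<x<400 and 150<y<310:
        X=atz(c,(x+w/2,y+hh/2),.062);u=np.array([.632,.775]);e=np.array([.775,-.632])
        print(x,y,w,hh,a,X.round(4),"along,across from sup/ret back",((X[:2]-[.548,-.314])@u).round(4),((X[:2]-[.548,-.314])@e).round(4),((X[:2]-[.4747,-.526])@u).round(4),((X[:2]-[.4747,-.526])@e).round(4))
print(env.get_state()["clock"])
E
```

```text
tcp_pos: [0.4977, -0.4992, 0.0822]
orientation: [0.053, 0.897, 0.425, -0.11]
wrist_force: [0.6, 0.5, 2.4]
wrist_force: [0.8, -0.6, -0.4]
finger_gap: 0.0663
grip_force: 0.0
clock: 27.1
tcp_pos: [0.2975, -0.361, 0.2513]
orientation: [0.001, 0.904, 0.429, 0.0]
wrist_force: [-0.5, -0.4, 1.1]
finger_gap: 0.0661
grip_force: 0.0
clock: 27.85
tcp_pos: [0.4254, -0.2073, 0.2513]
orientation: [0.0, 0.903, 0.429, -0.0]
wrist_force: [0.3, -1.3, 0.6]
finger_gap: 0.0657
grip_force: 0.0
308 171 36 28 450 [ 0.5838 -0.3977  0.062 ] along,across from sup/ret back -0.0423 0.0807 0.1684 0.0035
344 238 20 20 266 [ 0.4266 -0.464   0.062 ] along,across from sup/ret back -0.193 0.0007 0.0176 -0.0765
27.9
```

The code shows the supply tin 193 mm below its back edge. The two return tins show as one touching pair centred at 168 mm, i.e. about 192 and 144 mm, which is where the stop and the next tin should be. Handing in.

```bash
python3 -c "
from workcell import env
print(env.hand_in())"
```

```text
the job is handed in; nothing more can be done
None
```

I handed the job in at 27.9 s: the full tin (tin B as I labelled it, the middle one) is at the supply lane's stop, and both empties are in the return lane, one at the stop and the other touching it. I got no verdict back, so the final positions rest on my last top-camera measurement.

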